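# Hold the spring clip open astride the tall card

### The job

Squeeze the handles of the wooden spring clip to free it from its little rack, carry it to the taller of the two standing cards and keep it squeezed wide open, upright and squarely astride the middle of that card's top edge, with one jaw on each side and the jaw tips one to two centimetres below the edge, so that I can slip a second card in. The jaws must stay clear of the card: do not let them bite or shove it, and leave the cards and everything else where they stand. Finish still holding the clip open like that; do not let go.

Things in the scene. Friction and masses are not known exactly. Their poses are not given: they have to be found in the camera images.
- clip: Large clothes-peg-like spring clip, pale wood, steel coil, 24 mm wide, 95 mm tall, 50 g. Starts upright biting the rack's fin, jaws down, tips resting on the rack's block. Origin: on the pivot at the coil, 65 mm above the table at the start; the jaws reach 45 mm below it. z up to the handles, y along the pivot, x the way the jaws part and the handles are squeezed.
- clip_grip (a point): Midway between the handles, 35 mm above the pivot, axes as the clip's. Handles: a V of flat bars 7 mm thick, tops 47 mm above the pivot; over the outer faces 52 mm at the top, 44 mm here. Squeezed to the stop they stand parallel, 22 mm over the outer faces, tops 53 mm above the pivot. Squeezing here takes 5 N at first, 8 N at the stop; more only presses on the stop.
- clip_lever_a (a joint): Turn of each lever of the clip (rad; both alike, in opposite senses). 0: biting 5 mm, jaws parallel, as on the rack; -0.04: shut; 0.30: squeezed to the stop, jaw tips 31 mm apart inside, 45 mm over their outer faces and risen 3 mm. Wide open means more than 0.2. A spring shuts it.
- clip_mouth (a point): Point midway between the jaw tips, 45 mm below the clip's origin, fixed to the clip's frame; axes as the clip's.
- rack: Dark wooden block 60 x 100 x 20 mm (x, y, z) with an upright fin 5 mm thick (x), 70 mm long (y), whose top is 42 mm above the table; fixed to the table. Origin: centre of the underside. The clip bites the fin with its axes along the rack's, within 10 mm of the middle.
- card_tall: The taller card: blank stiff off-white board 4 mm thick, 80 mm wide, its top edge 130 mm above the table, fixed upright in a wooden block 55 x 100 x 22 mm (x, y, z). Origin: centre of the underside; x across the card (its thickness), y along its width, z up. Loose, 0.6 kg.
- card_tall_top (a point): Middle of the tall card's top edge; axes as card_tall.
- card_low: The lower, wider card, to be left alone: blank stiff off-white board 4 mm thick, 110 mm wide, its top edge 85 mm above the table, fixed upright in a wooden block 55 x 100 x 22 mm (x, y, z). Origin: centre of the underside; x across the card (its thickness), y along its width, z up. Loose, 0.6 kg.
- tin_spice: Bystander: tin, 49 mm diameter, 72 mm tall; origin under its centre.
- jar_lid: Bystander: flat metal jar lid, 63 mm diameter, 15 mm tall; origin under its centre.
- matchbox: Bystander: small plain box 36 x 56 x 16 mm; origin under its centre.
- cork: Bystander: cork 31 mm wide, 28 mm tall; origin under its centre.
- tin_cup: Bystander: tin cup 68 x 88 x 62 mm; origin at its underside.
- biscuit_cutter: Bystander: round tin cutter with a bow, 56 mm diameter, 50 mm tall; origin under its centre.
Mind the look-alikes: they are no part of the job. Leave any purple look-alike of the clip alone.

How it is judged:
By the outcome, as a careful person would: the job done as asked, in the order asked, and still so for the second after the job is handed in, while the arm keeps its last pose, push and grip.
It also fails if it takes over 34 s, if anything falls off the work surface, if the arm or the gripper's body presses on something with over 40 N, if the wrist force passes 120 N, or if a joint passes its speed limit or range.

### The arm

A 6-joint arm with a two-finger parallel gripper is mounted at the origin on a cart in front of the work surface, level with it; the furniture and walls round the work are solid. World frame = base frame: x ahead of the robot, y to its left, z up, the work surface at z = 0. Lengths are in m, angles in rad, forces in N, time in s.
With the tool pointing down it reaches from about 0.25 to 0.725 m from the base axis. Payload 4 kg.
Tool frame: the origin (TCP) lies midway between the tips of the shut fingers; the grasp point (between the pads) lies 19 mm behind it; z points along the fingers, y is the direction in which the jaws open and shut (so a half turn about z gives the same grasp; the last joint's range is limited). The gripper opens to 85 mm and grips with 20 to 120 N. Pads are 22 mm wide; open, the fingers measure 114 mm over their backs; the gripper's body (76 mm by 85 mm) begins 54 mm behind the grasp point. The pads swing forward as they close: fully open they stand 13 mm farther back than shut.
Start: joints at [1.255, 0.241, 0.005, 1.335, 0, 1.571], TCP at [0.155, 0.475, 0.231] pointing down, gripper open.
Joint ranges: [-2.72, 2.72], [-1.05, 1.87], [-1.09, 1.28], [-1.99, 2.15], [-1.42, 1.44], [-3.14, 3.14]. Speed limits (rad/s): [2.79, 2.79, 3.14, 3.14, 3.14, 3.14].

### API

Orientations are given as a unit quaternion [x, y, z, w].
In Python, from workcell import monitor, cams, order gives the robot as it stands.
- The arm moves only by the tool send_rows, never from a script. Its argument "moves" is a list of rows, each a list of 4 numbers: the shift along the tool's x, y, z as a fraction of full scale, then the turn about the tool's z as a fraction of full scale. A call has 1 to 20 rows; each row shifts and turns the commanded pose from where the row before left it, along the tool's axes as they then stand; what a row does not reach is not made up. Full scale, the value 1, is 100 cm for a shift and 0.1 rad for a turn. A row lasts 1/10 s, in which the tool goes at most 50 mm and 8.59 degrees, less where a joint would pass 70% of its speed; a pose out of reach is approached as far as the arm can. A call with a number of a shift or a turn outside -1 to 1 is refused whole. A call with a gripper value outside its range is refused whole. "claw" is the gripper's target within -1 to 1 (fully open at 1, half-way at 0, shut at -1), set as the call begins (left out, the last holds). The fingers move at their own pace and stop on an object; the grip force is fixed at half the most. Time passes only in rows, so rows that do not move let the fingers close. It gives the time, the measured TCP pose, the force and the opening at its end, in the units of the state.
- monitor.get_obs(): the state, without advancing time (a new reading comes with each control period).
- cams.camera(name): name is "scene" or "top" or "wrist"; returns (picture, depth): 384x512x3 uint8, blue, green, red; 384x512 float32, m along the optical axis (not along the pixel's ray), 0 where there is no reading.
- cams.camera_info(name): a dict with "intrinsics" (3x3 intrinsics, pixels), "T" (4x4, takes a point from camera to world coordinates); the wrist camera has in their place "mount" (4x4, takes a point from camera to tool coordinates, whose origin is the TCP and whose axes are the flange's). Camera axes: x right, y up, looking along -z (the intrinsics and any distortion apply to the point x, -y, -z); pixel columns grow to the right and rows downward; lengths in m; the calibration is good to about 2 mm. The wrist camera is an equidistant fisheye: a pixel r from the principal point sees the ray r / f radians off the axis. A picture is of the moment at which its call begins: read the wrist's pose just before it. camera_info takes no time and is no camera call.
- order.job_done(): hands the job in, once; it reports no verdict.
The state is a dict: "clock": time; "joint_pos": joint angles; "joint_vel": joint speeds; "tau": joint torques, N m; "eef_pos": TCP position; "tool_rot": TCP orientation; "ft_force": force on the tool from outside, world axes, zero at the start; "ft_torque": the same for the moment, N m; "grip_width": finger opening in m.
Only numpy, scipy, OpenCV 4.12 (cv2) and the standard library are available. Lean on these libraries where they do the work, as an engineer would, in place of code of your own. Each camera call takes 0.05 s, during which the arm holds its last target.

## Working session

There is one attempt and no reset: what is moved stays moved. The work goes in short steps, Python scripts to look and compute and a tool call to move; the robot and the scene stay as the last step left them, time stands still between calls to the robot, and variables do not carry over. Pictures are saved under pics/ and viewed, and the job is handed in when it is done.

Besides the shell and the picture viewer there is one more tool, called after ">>>" as a command line: name --pt "numbers of a row" for each row, then --argument value for the rest. send_rows: Moves the arm, as the interface text tells. Its arguments: {"type":"object","properties":{"moves":{"type":"array","items":{"type":"array","items":{"type":"number","minimum":-1,"maximum":1}}},"claw":{"type":"number"}},"required":["moves"]}

```bash
mkdir -p pics; ls
cat > h.py <<'E'
import numpy as np,cv2
from workcell import monitor,cams,order
def snap(n):
    p,d=cams.camera(n); i=cams.camera_info(n); return p,d,i
E
python3 - <<'E'
from h import *
np.set_printoptions(precision=4,suppress=True)
print(monitor.get_obs())
for n in ["scene","top"]:
    p,d,i=snap(n); print(n,i,d.min(),d.max()); cv2.imwrite(f"pics/{n}0.png",p); np.savez(f"{n}0.npz",p=p,d=d,K=i["intrinsics"],T=i["T"])
print(cams.camera_info("wrist"))
E
```

```text
pics
{'clock': 0.0, 'joint_pos': array([ 1.255 ,  0.2414,  0.0037,  1.3352, -0.    ,  1.5708]), 'joint_vel': array([ 0.0004,  0.0011, -0.001 , -0.0003, -0.0019, -0.0005]), 'tau': array([  0.0009, -37.2312,  25.2412,   0.017 ,  -0.0001,  -0.    ]), 'eef_pos': array([0.1551, 0.4747, 0.2304]), 'tool_rot': array([ 0.1572,  0.9876, -0.001 , -0.0002]), 'ft_force': array([ 0.5289, -0.9223, -0.0039]), 'ft_torque': array([-0.0103,  0.0092,  0.0584]), 'grip_width': 0.08553051040635655}
scene {'intrinsics': array([[348.2669,   0.    , 256.6381],
       [  0.    , 348.2669, 191.8333],
       [  0.    ,   0.    ,   1.    ]]), 'T': array([[ 0.7662,  0.3057, -0.5653, -0.0688],
       [-0.6426,  0.3765, -0.6674, -0.5841],
       [ 0.0088,  0.8745,  0.4849,  0.6421],
       [ 0.    ,  0.    ,  0.    ,  1.    ]])} 0.0 2.6521955
top {'intrinsics': array([[380.0844,   0.    , 255.327 ],
       [  0.    , 380.0844, 192.009 ],
       [  0.    ,   0.    ,   1.    ]]), 'T': array([[-0.0167,  0.9947, -0.1018,  0.3743],
       [-0.9995, -0.0192, -0.0238,  0.1395],
       [-0.0256,  0.1014,  0.9945,  1.4592],
       [ 0.    ,  0.    ,  0.    ,  1.    ]])} 0.0 2.3026047
{'intrinsics': array([[297.3186,   0.    , 255.9664],
       [  0.    , 297.3186, 194.8556],
       [  0.    ,   0.    ,   1.    ]]), 'mount': array([[ 0.0002,  0.9481,  0.3179,  0.0807],
       [ 1.    ,  0.0002, -0.0012, -0.001 ],
       [-0.0012,  0.3179, -0.9481, -0.1423],
       [ 0.    ,  0.    ,  0.    ,  1.    ]])}
```

View pics/scene0.png

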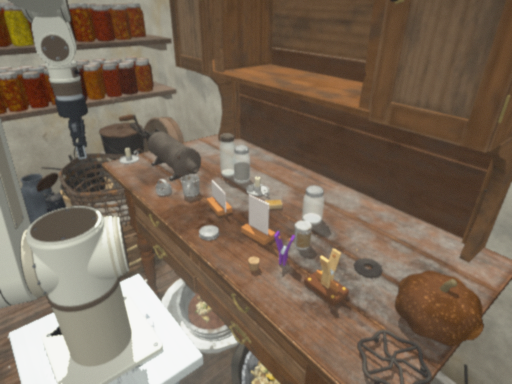

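View pics/top0.png

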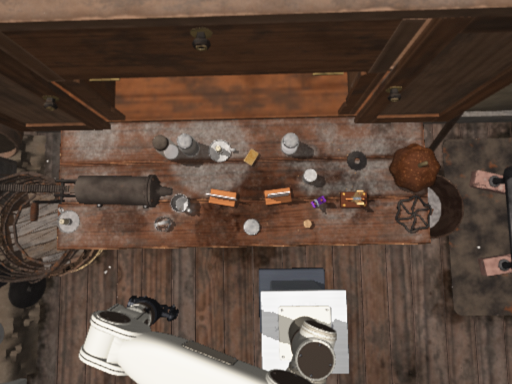

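Candidates for the clip are the pale wooden one at scene (330,270) / top (354,199), and the purple look-alike at scene (285,248) / top (319,202). The wooden one on the dark rack fits. For the tall card, scene (260,215) looks taller than scene (220,195). I'll confirm both with crops and measurements.

```bash
cat >> h.py <<'E'
def cloud(d,K,T):
    h,w=d.shape; v,u=np.mgrid[:h,:w]
    P=np.stack([(u-K[0,2])/K[0,0]*d,-(v-K[1,2])/K[1,1]*d,-d,np.ones_like(d)],-1)
    return (P@T.T)[...,:3]
E
python3 - <<'E'
from h import *
np.set_printoptions(precision=4,suppress=True)
for n,(u0,u1,v0,v1) in dict(scene=(195,375,170,320),top=(190,380,170,240)).items():
    z=np.load(f"{n}0.npz"); c=cv2.resize(z["p"][v0:v1,u0:u1],None,fx=4,fy=4,interpolation=cv2.INTER_CUBIC); cv2.imwrite(f"pics/c_{n}.png",c)
    X=cloud(z["d"],z["K"],z["T"])
    for (u,v) in dict(scene=[(330,270),(335,252),(285,240),(258,200),(258,215),(220,190),(320,310)],top=[(354,199),(354,192),(319,202),(278,196),(222,198),(300,230),(278,205)])[n]: print(n,u,v,X[v,u])
E
```

```text
scene 330 270 [ 0.4794 -0.2114  0.0762]
scene 335 252 [ 0.5066 -0.1996  0.1094]
scene 285 240 [ 0.5537  0.0144 -0.0013]
scene 258 200 [0.503  0.0843 0.1272]
scene 258 215 [0.506  0.087  0.0725]
scene 220 190 [0.5013 0.2798 0.0779]
scene 320 310 [ 0.4255 -0.2365  0.0005]
top 354 199 [ 0.4841 -0.1867  0.0685]
top 354 192 [ 0.5143 -0.1989  0.0217]
top 319 202 [ 0.4764 -0.0611  0.0554]
top 278 196 [0.5021 0.0892 0.0491]
top 222 198 [0.4999 0.2997 0.0346]
top 300 230 [ 0.3749  0.0066 -0.0012]
top 278 205 [ 0.472   0.0881 -0.0017]
```

View pics/c_scene.png

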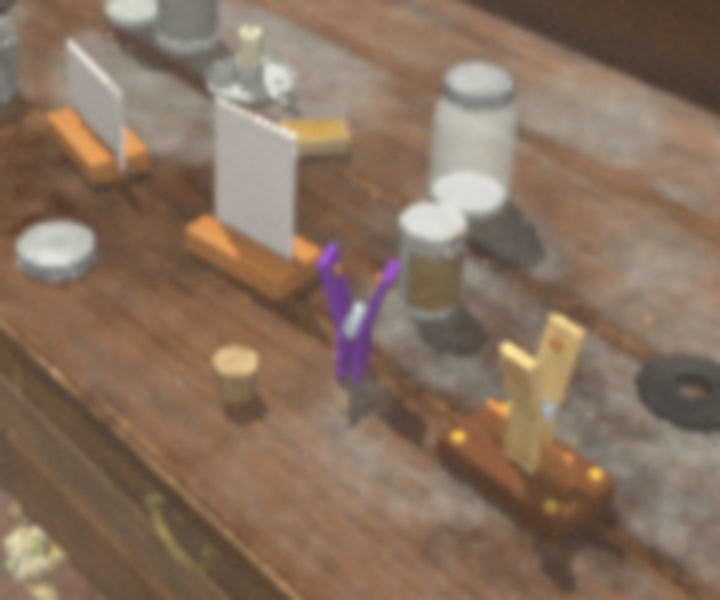

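View pics/c_top.png

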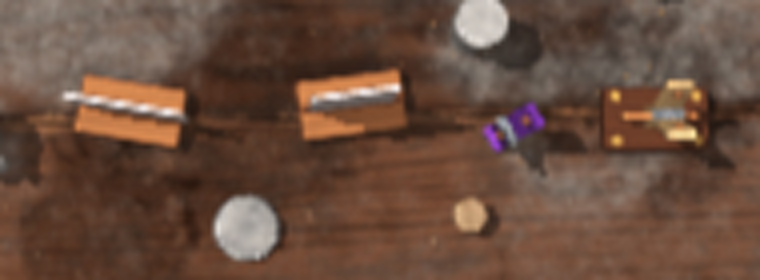

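>>> send_rows --pt "0 0 0 1" --pt "0 0 0 1" --pt "0 0 0 1" --pt "0 0 0 1" --pt "0 0 0 1" --pt "0 0 0 1" --pt "0 0 0 1" --pt "0 0 0 1" --pt "0 0 0 1" --pt "0 0 0 1" --pt "0 0 0 1" --pt "0 0 0 1" --pt "0 0 0 0.55"

```text
clock: 1.4
eef_pos: [0.1552, 0.4749, 0.2308]
tool_rot: [0.708, 0.706, -0.001, 0.0]
ft_force: [0.3, 0.4, -0.2]
grip_width: 0.0854
```

>>> send_rows --pt "-0.035 0.031 -0.003 0" --pt "-0.035 0.031 -0.003 0" --pt "-0.035 0.031 -0.003 0" --pt "-0.035 0.031 -0.003 0" --pt "-0.035 0.031 -0.003 0" --pt "-0.035 0.031 -0.003 0" --pt "-0.035 0.031 -0.003 0" --pt "-0.035 0.031 -0.003 0" --pt "-0.035 0.031 -0.003 0" --pt "-0.035 0.031 -0.003 0" --pt "-0.035 0.031 -0.003 0" --pt "0 0 0 0" --pt "0 0 0 0"

```text
clock: 2.7
eef_pos: [0.4963, 0.0893, 0.2635]
tool_rot: [0.708, 0.706, -0.001, -0.001]
ft_force: [0.7, 0.3, 0.3]
grip_width: 0.0852
```

```bash
cat >> h.py <<'E'
from scipy.spatial.transform import Rotation as R
def wsnap(name):
    o=monitor.get_obs(); p,d=cams.camera("wrist"); i=cams.camera_info("wrist")
    M=np.eye(4); M[:3,:3]=R.from_quat(o["tool_rot"]).as_matrix(); M[:3,3]=o["eef_pos"]
    T=M@i["mount"]; K=i["intrinsics"]
    cv2.imwrite(f"pics/{name}.png",p); np.savez(f"{name}.npz",p=p,d=d,K=K,T=T)
    return p,d,K,T
def wl(name):
    z=np.load(f"{name}.npz"); return z["p"],z["d"],z["K"],z["T"]
def wrays(uv,K,T):
    uv=np.atleast_2d(uv).astype(float); dx=(uv[:,0]-K[0,2])/K[0,0]; dy=(uv[:,1]-K[1,2])/K[1,1]
    r=np.hypot(dx,dy)+1e-12; s=np.sin(r)/r
    return np.stack([dx*s,-dy*s,-np.cos(r)],-1)@T[:3,:3].T
def onz(uv,z,K,T):
    D=wrays(uv,K,T); o=T[:3,3]; return o+D*((z-o[2])/D[:,2])[:,None]
def wcloud(d,K,T):
    h,w=d.shape; v,u=np.mgrid[:h,:w]; uv=np.stack([u.ravel(),v.ravel()],-1)
    D=wrays(uv,K,T); ax=-T[:3,2]; k=d.ravel()/(D@ax)
    return (T[:3,3]+D*k[:,None]).reshape(h,w,3)
E
python3 - <<'E'
from h import *
wsnap("w1")
E
```

```text
(no output)
```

View pics/w1.png

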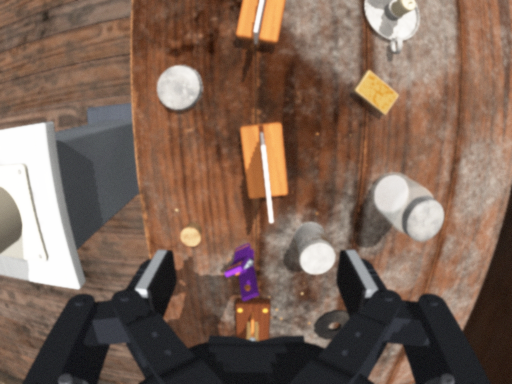

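The wrist picture shows the tall card's top edge from about (263,135) to (270,222) on its block, with the purple clip at (245,270) and the rack at (252,318).

Run:
```python
from h import *
np.set_printoptions(precision=4,suppress=True)
p,d,K,T=wl("w1")
X=wcloud(d,K,T)
for u,v in [(268,200),(266,180),(278,150),(300,120)]: print(u,v,X[v,u])
m=(np.abs(X[...,2]-0.127)<0.012)&(np.abs(X[...,0]-.5)<.05)&(np.abs(X[...,1]-.09)<.08)
print("cloud top",m.sum(),X[m].mean(0))
hsv=cv2.cvtColor(p,cv2.COLOR_BGR2HSV)
w=((hsv[...,1]<60)&(hsv[...,2]>150)).astype(np.uint8); 
n,l,s,c=cv2.connectedComponentsWithStats(w)
k=[i for i in range(1,n) if abs(c[i][0]-267)<8 and 150<c[i][1]<210 and s[i][4]>50]; print([(s[i],c[i]) for i in k])
i=k[0]; v,u=np.nonzero(l==i)
for v0 in range(v.min(),v.max()+1,8): print(v0,u[v==v0].min(),u[v==v0].max())
g=cv2.resize(p[115:240,220:310],None,fx=5,fy=4.8,interpolation=cv2.INTER_NEAREST); cv2.imwrite("pics/c1.png",g)
```

```text
268 200 [0.5087 0.0719 0.1287]
266 180 [0.5066 0.0924 0.1288]
278 150 [0.5255 0.1032 0.0213]
300 120 [0.5567 0.1417 0.0003]
cloud top 327 [0.507  0.09   0.1291]
[(array([260, 133,  14,  91, 442], dtype=int32), array([266.5113, 180.871 ]))]
133 261 262
141 261 263
149 261 265
157 262 266
165 263 267
173 264 268
181 265 269
189 265 269
197 266 271
205 267 271
213 268 272
221 269 273
```

View pics/c1.png

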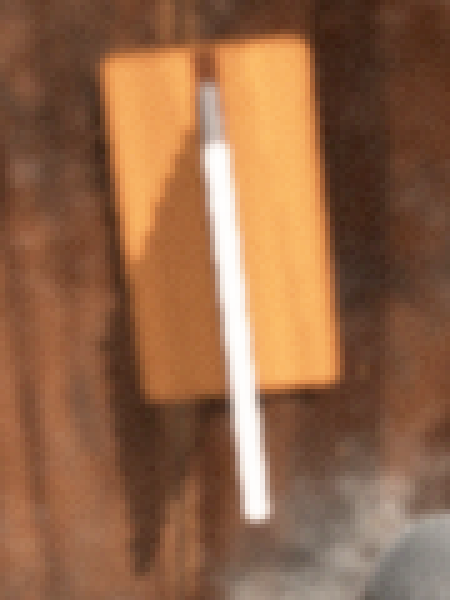

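Run:
```python
from h import *
np.set_printoptions(precision=4,suppress=True)
p,d,K,T=wl("w1"); X=wcloud(d,K,T)
m=(np.abs(X[...,2]-0.129)<0.006)&(np.abs(X[...,0]-.5)<.05)&(np.abs(X[...,1]-.09)<.08)
q=X[m]; print(len(q),q.min(0),q.max(0))
vx,vy,x0,y0=cv2.fitLine(q[:,:2].astype(np.float32),cv2.DIST_HUBER,0,.01,.01).ravel(); t=(q[:,0]-x0)*vx+(q[:,1]-y0)*vy
mid=np.array([x0,y0])+np.array([vx,vy])*(t.max()+t.min())/2; print("depth: len",np.ptp(t),"mid",mid,"tilt of y axis",np.degrees(np.arctan2(-vx*np.sign(vy),abs(vy))))
vs=np.arange(146,224); g=p[...,1].astype(float)
w=(p.min(-1)>200)
pts=np.array([[np.nonzero(w[v,250:290])[0].mean()+250,v] for v in vs if w[v,250:290].any()])
Q=onz(pts,.130,K,T)
print(pts[0],pts[-1],Q[0],Q[-1],Q.mean(0),np.degrees(np.polyfit(Q[:,1],Q[:,0],1)), np.hypot(*(Q[0]-Q[-1])[:2]))
# block
hsv=cv2.cvtColor(p,cv2.COLOR_BGR2HSV)
mb=(np.abs(X[...,2]-.022)<.006)&(np.abs(X[...,0]-.5)<.06)&(np.abs(X[...,1]-.09)<.08)
print("block",cv2.minAreaRect(X[mb][:,:2].astype(np.float32)*1000))
```

```text
322 [0.5017 0.0477 0.1239] [0.513  0.1269 0.1313]
depth: len 0.0797410604081073 mid [0.5073 0.0873] tilt of y axis 6.404324
[263. 146.] [271. 222.] [0.5035 0.1259 0.13  ] [0.512  0.0487 0.13  ] [0.5076 0.0882 0.13  ] [-6.3307 29.6427] 0.0776307182409079
block ((507.332275390625, 87.76191711425781), (55.323524475097656, 98.90769958496094), 6.016295433044434)
```

>>> send_rows --pt "-0.04 0 0 0" --pt "-0.04 0 0 0" --pt "-0.04 0 0 0" --pt "-0.04 0 0 0" --pt "-0.04 0 0 0" --pt "-0.04 0 0 0" --pt "-0.02 0 0 0" --pt "0 0 0 0" --pt "0 0 0 0"

```text
clock: 3.65
eef_pos: [0.496, -0.1683, 0.2642]
tool_rot: [0.707, 0.708, 0.0, -0.001]
ft_force: [-0.1, 0.1, 0.5]
grip_width: 0.0855
```

Run:
```python
from h import *
p,d,K,T=wsnap("w2")
g=cv2.resize(p[100:300,150:400],None,fx=3,fy=3,interpolation=cv2.INTER_CUBIC); cv2.imwrite("pics/c2.png",g)
print(monitor.get_obs()["eef_pos"])
```

```text
[ 0.49605951 -0.16793385  0.26426096]
```

View pics/c2.png

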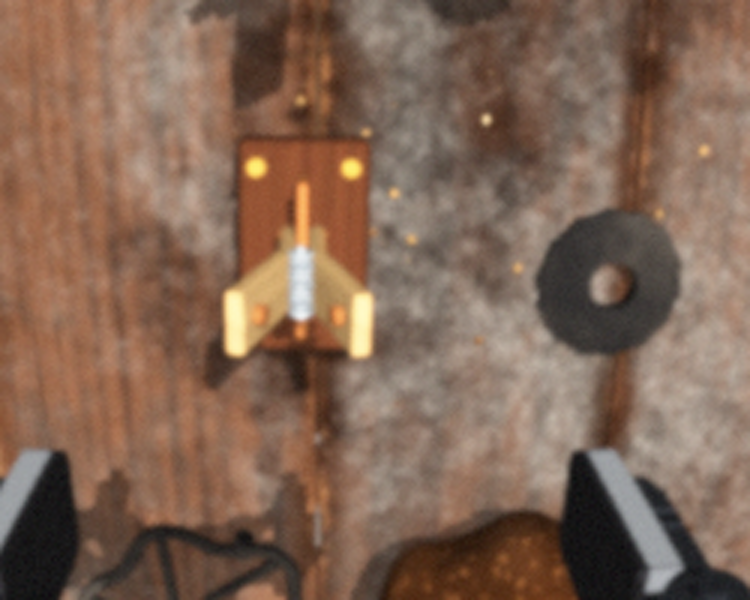

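The pale wooden clip bites the fin of the dark rack: handle tops at crop (235,323) and (361,325), coil at (301,283). That confirms it as the target.

Run:
```python
from h import *
np.set_printoptions(precision=4,suppress=True)
p,d,K,T=wl("w2"); X=wcloud(d,K,T)
f=lambda z,t,x0=.47,y0=-.2:(np.abs(X[...,2]-z)<t)&(np.abs(X[...,0]-x0)<.09)&(np.abs(X[...,1]-y0)<.09)
m=f(.112,.005)
n,l,s,c=cv2.connectedComponentsWithStats(m.astype(np.uint8))
for i in range(1,n):
    if s[i][4]>20:
        q=X[l==i]; print("handle",s[i],cv2.minAreaRect(q[:,:2].astype(np.float32)*1000),q[:,2].mean(),q.min(0),q.max(0))
q=X[m]; print("both",cv2.minAreaRect(q[:,:2].astype(np.float32)*1000))
m=f(.020,.004); q=X[m]; print("rack",cv2.minAreaRect(q[:,:2].astype(np.float32)*1000))
cc=lambda pts,z:onz(np.array(pts)/3+[150,100],z,K,T)
print("rays handles outer",cc([[223,290],[223,357],[374,292],[374,357]],.112))
print("rack corners",cc([[240,138],[369,140],[240,352],[369,352]],.02))
print("fin far",cc([[303,182]],.042),"coil",cc([[301,245],[301,320]],.069))
```

```text
handle [226 195   8  23 172] ((468.5142822265625, -199.3497314453125), (23.36647605895996, 7.45313024520874), 88.93803405761719) 0.11210546675731066 [ 0.4646 -0.211   0.1074] [ 0.4723 -0.1876  0.1151]
handle [265 196   8  23 175] ((510.1316223144531, -200.21188354492188), (7.451642036437988, 23.928016662597656), 0.8902127742767334) 0.11186736895605227 [ 0.5064 -0.2122  0.107 ] [ 0.514  -0.1882  0.1142]
both ((489.44464111328125, -199.93954467773438), (24.040742874145508, 49.44200134277344), 89.28589630126953)
rack ((489.1867370605469, -198.93008422851562), (97.80769348144531, 58.62956237792969), 88.82540130615234)
rays handles outer [[ 0.4635 -0.1881  0.112 ]
 [ 0.4626 -0.2136  0.112 ]
 [ 0.5164 -0.1887  0.112 ]
 [ 0.5169 -0.2134  0.112 ]]
rack corners [[ 0.4625 -0.1491  0.02  ]
 [ 0.519  -0.15    0.02  ]
 [ 0.4601 -0.2502  0.02  ]
 [ 0.5208 -0.2501  0.02  ]]
fin far [[ 0.4905 -0.1643  0.042 ]] coil [[ 0.4901 -0.184   0.069 ]
 [ 0.4899 -0.2155  0.069 ]]
```

>>> send_rows --pt "-0.016 -0.0035 0.02 0.17" --pt "-0.016 -0.0035 0.025 0" --pt "0 0 0.02 0" --pt "0 0 0.015 0" --pt "0 0 0 0" --pt "0 0 0 0" --pt "0 0 0 0"

```text
clock: 4.4
eef_pos: [0.4899, -0.201, 0.1856]
tool_rot: [0.713, 0.702, 0.0, 0.001]
ft_force: [0.4, -0.2, -0.5]
grip_width: 0.0852
```

Run:
```python
from h import *
np.set_printoptions(precision=4,suppress=True)
p,d,K,T=wsnap("w3"); o=monitor.get_obs(); print(o["eef_pos"],R.from_quat(o["tool_rot"]).as_matrix(),o["ft_force"])
X=wcloud(d,K,T)
m=(np.abs(X[...,2]-.112)<.005)&(np.abs(X[...,0]-.49)<.04)&(np.abs(X[...,1]+.2)<.025)
n,l,s,c=cv2.connectedComponentsWithStats(m.astype(np.uint8))
for i in range(1,n):
    if s[i][4]>20:
        q=X[l==i]; print(s[i],cv2.minAreaRect(q[:,:2].astype(np.float32)*1000))
```

```text
[ 0.49   -0.2013  0.1857] [[ 0.0158  0.9999  0.0023]
 [ 0.9999 -0.0158 -0.0009]
 [-0.0008  0.0023 -1.    ]] [-0.6587  0.3115 -0.7189]
[221 188  13  31 334] ((468.16046142578125, -199.9930877685547), (24.56551170349121, 8.585025787353516), 89.7463607788086)
[275 188  12  31 332] ((510.221435546875, -200.33094787597656), (8.517058372497559, 24.4412841796875), 0.8598117828369141)
```

View pics/w3.png

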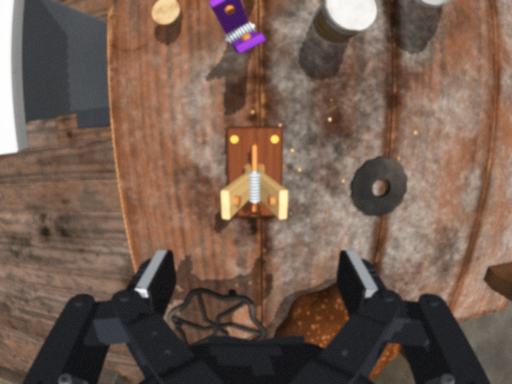

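>>> send_rows --pt "0.001 -0.001 0.025 0" --pt "0 0 0.025 0" --pt "0 0 0.025 0" --pt "0 0 0.02 0" --pt "0 0 0.009 0" --pt "0 0 0 0" --pt "0 0 0 0" --pt "0 0 0 0"

```text
clock: 5.25
eef_pos: [0.4892, -0.2011, 0.0818]
tool_rot: [0.713, 0.701, 0.001, 0.001]
ft_force: [-0.8, -0.3, 0.4]
grip_width: 0.0854
```

Run:
```python
from h import *
np.set_printoptions(precision=4,suppress=True)
p,d,K,T=wsnap("w4"); o=monitor.get_obs(); print(o["eef_pos"],o["ft_force"])
X=wcloud(d,K,T)
m=(np.abs(X[...,2]-.112)<.006)&(np.abs(X[...,0]-.49)<.035)&(np.abs(X[...,1]+.2)<.025)
n,l,s,c=cv2.connectedComponentsWithStats(m.astype(np.uint8))
for i in range(1,n):
    if s[i][4]>20:
        q=X[l==i]; print(s[i],cv2.minAreaRect(q[:,:2].astype(np.float32)*1000))
```

```text
[ 0.4891 -0.2011  0.0817] [-0.8692 -0.1334  0.1412]
[197 254  25  50 922] ((468.3802490234375, -200.0662078857422), (10.05533504486084, 24.385257720947266), 0.023666417226195335)
[289 254  24  50 917] ((510.5924377441406, -200.6650390625), (24.740489959716797, 9.102208137512207), 88.80897521972656)
[282 270   6  10  25] ((503.5415954589844, -199.95599365234375), (5.092367649078369, 2.494633197784424), 89.54710388183594)
```

View pics/w4.png

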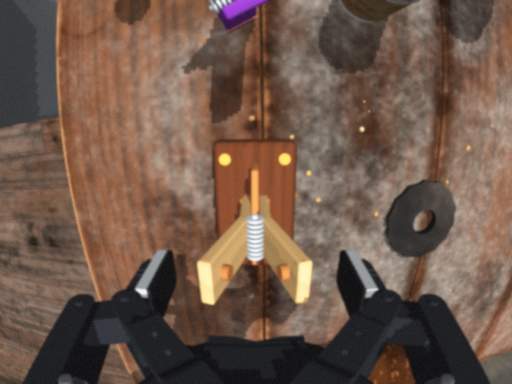

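The clip sits centred between the open fingers (handles at u=215 and 295, fingers at 155 and 357). Closing now.

>>> send_rows --claw -1 --pt "0 0 0.002 0" --pt "0 0 0 0" --pt "0 0 0 0" --pt "0 0 0 0" --pt "0 0 0 0" --pt "0 0 0 0" --pt "0 0 0 0" --pt "0 0 0 0" --pt "0 0 0 0" --pt "0 0 0 0"

```text
clock: 6.3
eef_pos: [0.4902, -0.2014, 0.08]
tool_rot: [0.713, 0.701, 0.001, 0.002]
ft_force: [1.8, -0.1, 6.9]
grip_width: 0.0194
```

Run:
```python
from h import *
np.set_printoptions(precision=4,suppress=True)
p,d,K,T=wsnap("w5"); o=monitor.get_obs(); print(o["eef_pos"],o["ft_force"],o["grip_width"])
```

```text
[ 0.4902 -0.2014  0.08  ] [ 1.7944 -0.7195  6.9341] 0.019311096854775774
```

View pics/w5.png

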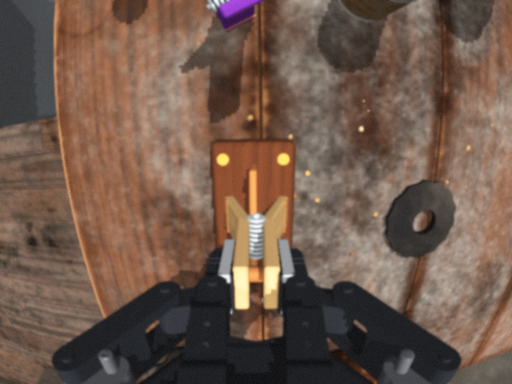

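Squeezed to the stop (the coil and both flat handles sit between the pads). Lifting straight up.

>>> send_rows --pt "0 0 -0.005 0" --pt "0 0 -0.01 0" --pt "0 0 -0.015 0" --pt "0 0 -0.02 0" --pt "0 0 -0.03 0" --pt "0 0 -0.03 0" --pt "0 0 -0.03 0" --pt "0 0 -0.02 0" --pt "0 0 0 0" --pt "0 0 0 0"

```text
clock: 7.35
eef_pos: [0.4877, -0.2006, 0.2381]
tool_rot: [0.713, 0.701, -0.0, -0.0]
ft_force: [0.4, -0.7, -0.2]
grip_width: 0.0195
```

Run:
```python
from h import *
np.set_printoptions(precision=4,suppress=True)
p,d,K,T=wsnap("w6"); o=monitor.get_obs(); print(o["eef_pos"],o["ft_force"],o["grip_width"])
s,ds,i=snap("scene"); np.savez("s6.npz",p=s,d=ds,K=i["intrinsics"],T=i["T"])
c=cv2.resize(s[150:300,250:400],None,fx=4,fy=4,interpolation=cv2.INTER_CUBIC)
cv2.imwrite("pics/s6.png",c)
```

```text
[ 0.4872 -0.2003  0.2371] [-0.2472  0.3877  0.7204] 0.019528246254882985
```

View pics/w6.png

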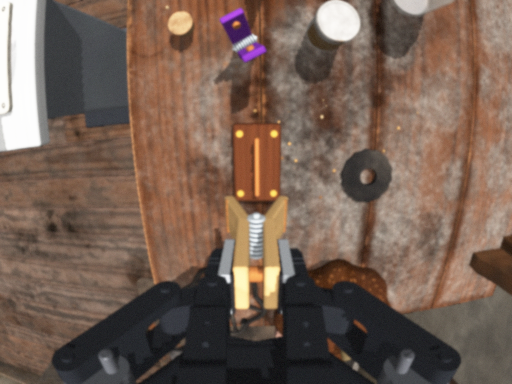

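View pics/s6.png

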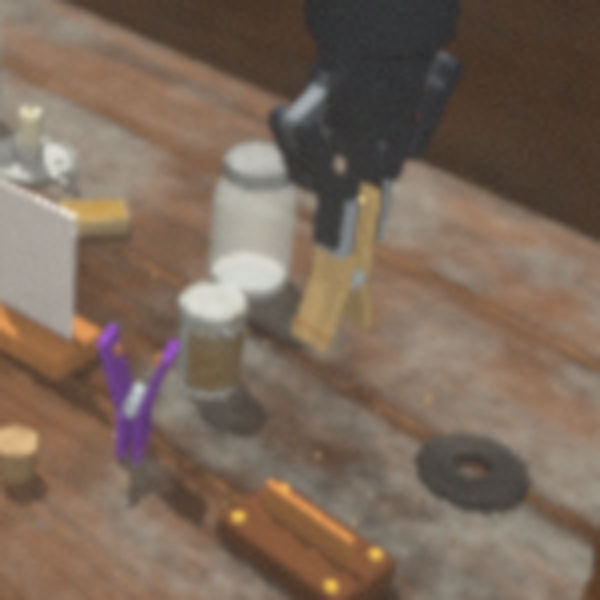

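The clip is free of the rack and held wide open in both views. Next I'll measure it in the tool frame.

Run:
```python
from h import *
np.set_printoptions(precision=1,suppress=True,linewidth=150)
p,d,K,T=wl("w6"); i=cams.camera_info("wrist"); X=wcloud(d,K,i["mount"])*1000  # tool frame mm
hsv=cv2.cvtColor(p,cv2.COLOR_BGR2HSV)
wood=(hsv[...,0]>12)&(hsv[...,0]<28)&(hsv[...,1]>70)&(hsv[...,2]>110)
m=wood&(np.abs(X[...,1])<40)&(np.abs(X[...,0])<40)&(X[...,2]<90)&(X[...,2]>-60)
v,u=np.nonzero(m); q=X[m]; print(len(q),u.min(),u.max(),v.min(),v.max(),q.min(0),q.max(0))
for z0 in range(-50,80,8):
    for sd in (-1,1):
        k=(q[:,2]>=z0)&(q[:,2]<z0+8)&(np.sign(q[:,1])==sd)
        if k.sum()>5: print(z0,sd,k.sum(),np.percentile(q[k],5,axis=0),np.percentile(q[k],95,axis=0))
# coil
g=(hsv[...,1]<50)&(hsv[...,2]>120); g[:205]=0;g[262:]=0;g[:,:240]=0;g[:,275:]=0
print("coil",g.sum(),np.median(X[g],axis=0),np.percentile(X[g],[3,97],axis=0))
# scene: clip lowest points
z=np.load("s6.npz"); Y=cloud(z["d"],z["K"],z["T"]); h=cv2.cvtColor(z["p"],cv2.COLOR_BGR2HSV)
o=monitor.get_obs()["eef_pos"]
k=(h[...,0]>12)&(h[...,0]<28)&(h[...,1]>70)&(np.linalg.norm(Y[...,:2]-o[:2],axis=-1)<.06)&(Y[...,2]>.14)
print("scene rel TCP",k.sum(),np.percentile((Y[k]-o)*1000,[1,5,50,95,99],axis=0))
c=cv2.resize(p[185:320,205:305],None,fx=6,fy=4.4,interpolation=cv2.INTER_CUBIC); cv2.imwrite("pics/c6.png",cv2.resize(p[185:320,205:305],None,fx=4.4,fy=4.4,interpolation=cv2.INTER_CUBIC))
```

```text
3592 225 286 196 308 [-12.1 -21.4 -38.2] [13.4 23.  58.2]
-42 -1 300 [-10.   -9.  -36.6] [ 11.2  -3.  -34.1]
-42 1 319 [ -9.4   4.6 -35.5] [ 11.1  10.5 -34.1]
-34 -1 306 [ -9.4  -9.  -33.9] [ 12.5  -2.4 -27. ]
-34 1 336 [ -9.5   4.2 -33.9] [ 12.5  10.8 -26.7]
-26 -1 218 [ -0.8  -9.  -25.7] [ 12.4  -0.  -18.5]
-26 1 226 [ -1.1   0.4 -25.6] [ 12.4  10.9 -18.9]
-18 -1 115 [ 10.   -9.7 -17.7] [ 12.5  -3.1 -10.7]
-18 1 124 [ 10.3   4.4 -17.6] [ 12.6  11.3 -10.6]
-10 -1 99 [11.1 -9.6 -9.5] [12.7 -3.2 -2.3]
-10 1 106 [10.   4.5 -9.4] [12.7 11.5 -2.3]
-2 -1 75 [11.8 -9.3 -1.7] [12.8 -3.4  5.6]
-2 1 82 [11.5  4.7 -1.4] [12.8 10.9  5.4]
6 -1 67 [11.4 -9.2  6.4] [12.9 -3.6 13.5]
6 1 69 [11.8  5.4  6.4] [12.9 10.9 13.3]
14 -1 50 [11.8 -9.5 14.5] [12.9 -4.9 21.5]
14 1 48 [11.8  6.7 14.8] [13.1 11.2 21.5]
22 -1 107 [ -1.7 -12.5  22.5] [13.  -5.7 29.6]
22 1 105 [-0.3  6.9 22.9] [13.1 14.  29.7]
30 -1 133 [ -6.9 -15.   30.4] [13.1 -8.7 37.5]
30 1 137 [-6.7  9.8 30.4] [13.  16.5 37.3]
38 -1 125 [ -8.2 -17.6  38.3] [ 13.1 -11.4  45.7]
38 1 129 [-8.4 12.6 38.2] [13.1 19.1 45.4]
46 -1 116 [ -8.9 -20.   46.7] [ 13.2 -13.9  53.4]
46 1 113 [-8.2 15.4 46.6] [13.3 21.4 52.9]
54 -1 44 [ -7.  -21.3  54.3] [ 13.2 -16.   57.5]
54 1 43 [-7.3 17.1 54.4] [13.2 22.9 57.7]
coil 629 [ 4.7  0.3 14.5] [[-11.3  -3.2   0.5]
 [ 15.    4.5  20.6]]
scene rel TCP 409 [[-25.3 -11.3 -58.7]
 [-21.9 -10.8 -55.5]
 [-10.8  -5.3 -26.8]
 [ 13.7  12.2  32.9]
 [ 16.6  24.  200.7]]
```

View pics/c6.png

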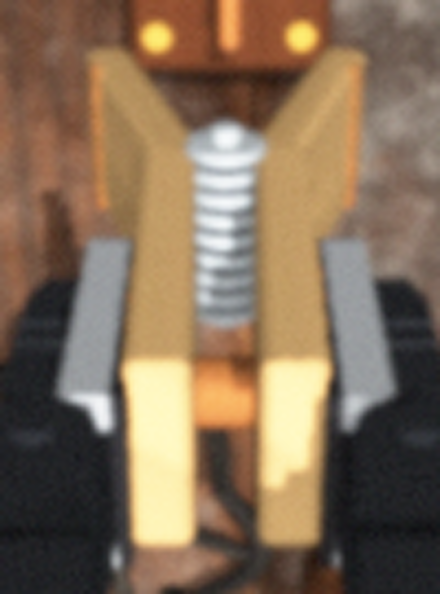

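>>> send_rows --pt "0.02 0.002 0 0" --pt "0.035 0.002 0 0" --pt "0.04 0.002 0 0" --pt "0.04 0.002 0 0" --pt "0.04 0.002 0 0" --pt "0.04 0.002 0 0" --pt "0.035 0.002 0 0" --pt "0.025 0.001 0 0" --pt "0.012 0 0 0" --pt "0 0 0 -0.6" --pt "0 0 0 -0.65" --pt "0 0 0 0" --pt "0 0 0 0" --pt "0 0 0 0"

```text
clock: 8.85
eef_pos: [0.5077, 0.0855, 0.238]
tool_rot: [0.669, 0.744, -0.0, -0.0]
ft_force: [-0.5, -0.6, 0.0]
grip_width: 0.0196
```

```bash
cat > chk.py <<'E'
from h import *
import sys
np.set_printoptions(precision=4,suppress=True,linewidth=150)
n=sys.argv[1]
p,d,K,T=wsnap(n); o=monitor.get_obs(); M=R.from_quat(o["tool_rot"]).as_matrix(); e=o["eef_pos"]
print(e,o["ft_force"],o["grip_width"],"yaw",np.degrees(np.arctan2(M[1,1],M[0,1])))
tgt=np.array([.5075,.0875,.130]); print("card mid in tool mm (want .8,.8)",(M.T@(tgt-e))*1000)
X=wcloud(d,K,T)
q=X[(np.abs(X[...,2]-.129)<.005)&(np.abs(X[...,0]-.507)<.012)&(np.abs(X[...,1]-.0875)<.06)]
if len(q)>30:
    print("card top pts",len(q),q.min(0),q.max(0)); f=np.polyfit(q[:,1],q[:,0],1); print("x at y=.0875",np.polyval(f,.0875),"yaw",np.degrees(-f[0]))
s,ds,i=snap("scene"); np.savez("s_"+n+".npz",p=s,d=ds,K=i["intrinsics"],T=i["T"])
cv2.imwrite("pics/s_"+n+".png",cv2.resize(s[120:270,190:340],None,fx=4,fy=4,interpolation=cv2.INTER_CUBIC))
E
python3 chk.py w7
```

```text
[0.5078 0.0856 0.238 ] [-0.4453 -0.1323 -1.1669] 0.0192823438868482 yaw 6.10353587640613
card mid in tool mm (want .8,.8) [  1.9339  -0.0054 108.0476]
card top pts 336 [0.5015 0.0649 0.1242] [0.5114 0.1267 0.1309]
x at y=.0875 0.5073368914034793 yaw 6.0353204929150905
```

View pics/w7.png

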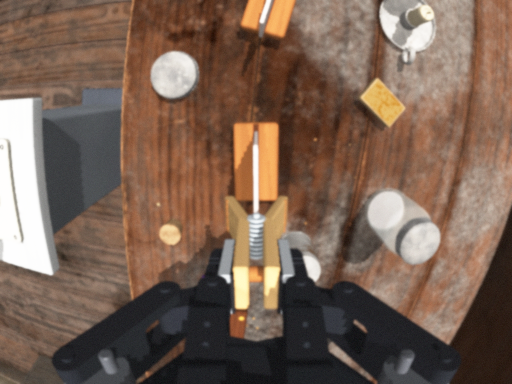

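View pics/s_w7.png

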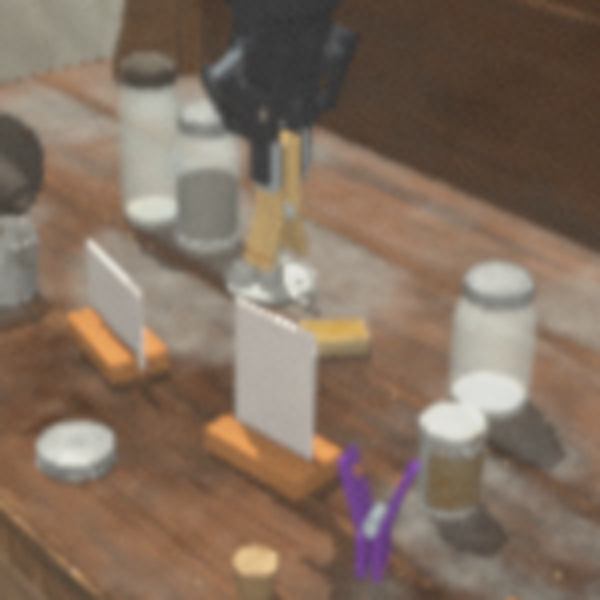

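The card's top edge runs down the middle between the open jaws (u≈255). Descending to just above the edge first.

>>> send_rows --pt "0.001 -0.001 0.01 0" --pt "0 0 0.015 0" --pt "0 0 0.012 0" --pt "0 0 0.005 0" --pt "0 0 0 0" --pt "0 0 0 0" --pt "0 0 0 0"

```text
clock: 9.65
eef_pos: [0.5073, 0.087, 0.1969]
tool_rot: [0.668, 0.744, 0.001, 0.0]
ft_force: [-0.5, -0.0, -0.3]
grip_width: 0.0194
```

```bash
python3 chk.py w8
```

```text
[0.5073 0.087  0.197 ] [ 0.2037  0.2037 -0.7895] 0.019405176157740924 yaw 6.18666962411268
card mid in tool mm (want .8,.8) [ 0.4405  0.1678 66.9808]
card top pts 283 [0.5017 0.0838 0.1251] [0.5092 0.1266 0.131 ]
x at y=.0875 0.5073225578925895 yaw 6.077354666234932
```

View pics/w8.png

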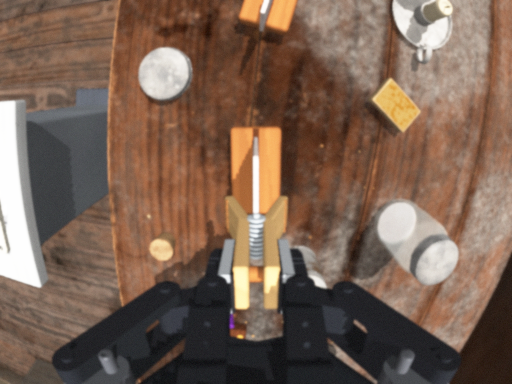

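View pics/s_w8.png

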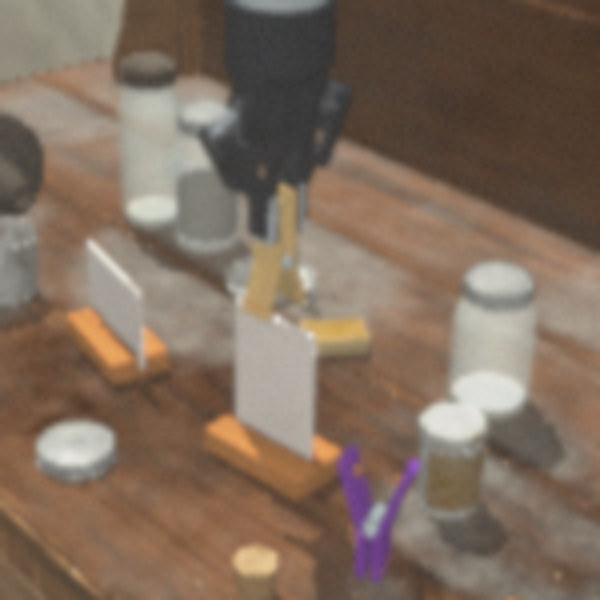

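>>> send_rows --pt "0 -0.0005 0.005 0" --pt "0 0 0.006 0" --pt "0 0 0.006 0" --pt "0 0 0.004 0" --pt "0 0 0 0" --pt "0 0 0 0" --pt "0 0 0 0" --pt "0 0 0 0"

```text
clock: 10.55
eef_pos: [0.5065, 0.0869, 0.1756]
tool_rot: [0.668, 0.744, 0.0, 0.0]
ft_force: [0.3, 0.0, -1.2]
grip_width: 0.0192
```

```bash
python3 chk.py w9
python3 - <<'E'
from h import *
np.set_printoptions(precision=1,suppress=True,linewidth=150)
p,d,K,T=wl("w9"); i=cams.camera_info("wrist"); X=wcloud(d,K,i["mount"])*1000
hsv=cv2.cvtColor(p,cv2.COLOR_BGR2HSV)
W=wcloud(d,K,T)
m=(hsv[...,0]>12)&(hsv[...,0]<28)&(hsv[...,1]>70)&(hsv[...,2]>110)&(np.abs(X[...,1])<40)&(np.abs(X[...,0])<40)&(X[...,2]<90)&(X[...,2]>-60)
q=X[m]; print("clip tool extents",np.percentile(q,[.5,99.5],axis=0),"lowest world z",W[m][:,2].min()*1000)
for z0 in (-38,40,50):
    for sd in (-1,1):
        k=(q[:,2]>=z0)&(q[:,2]<z0+8)&(np.sign(q[:,1])==sd)
        if k.sum()>5: print(z0,sd,np.percentile(q[k],[5,95],axis=0).ravel())
cv2.imwrite("pics/c9.png",cv2.resize(p[100:320,195:315],None,fx=2.7,fy=2.7,interpolation=cv2.INTER_CUBIC))
E
```

```text
[0.5065 0.0869 0.1756] [ 0.3427 -0.0519 -0.5602] 0.019768978401995495 yaw 6.185954460599736
card mid in tool mm (want .8,.8) [ 0.4802  1.0359 45.5638]
card top pts 364 [0.5012 0.0495 0.1243] [0.5187 0.1268 0.1336]
x at y=.0875 0.5080536142826262 yaw 6.786370730697049
clip tool extents [[-11.  -21.  -36.6]
 [ 13.2  22.   56.8]] lowest world z 116.63513687230892
-38 -1 [-10.5  -9.2 -36.3  12.1  -2.7 -30.8]
-38 1 [ -9.9   4.2 -35.3  12.   10.5 -31.2]
40 -1 [ -8.4 -18.5  40.3  13.  -12.1  47.7]
40 1 [-7.6 12.9 40.4 13.  19.7 47.7]
50 -1 [ -7.2 -21.4  50.3  13.1 -14.7  57. ]
50 1 [-6.2 15.3 50.3 13.2 22.6 57.2]
```

View pics/c9.png

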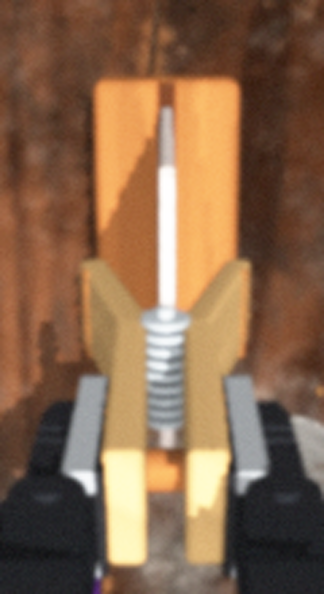

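View pics/s_w9.png

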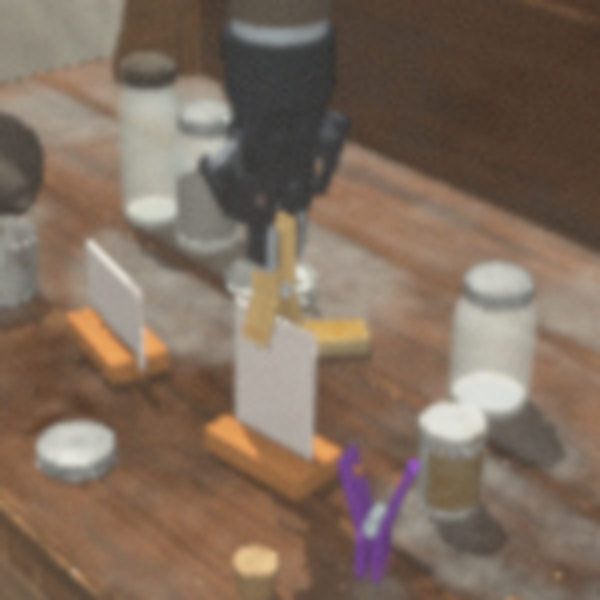

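The open jaws straddle the card with about 13 mm clear on each side. The tips are about 13 mm below the edge, on the middle of its width and square to it. The card hasn't moved and the tool force is near zero, so I'm handing in.

Run:
```python
from h import *
print(order.job_done()); o=monitor.get_obs(); print(o["clock"],o["eef_pos"],o["grip_width"])
```

```text
the job is handed in; nothing more can be done
None
the job is handed in; nothing more can be done
```

The pale wooden clip is off its rack and held wide open astride the middle of the tall card's top edge. I handed the job in at about 10.7 s with the gripper still squeezing it.

**Last checks before handing in**
- **Opening:** the clip measured about 44 mm over the outer jaw faces, against 45 mm at the stop. It was upright to within about half a degree.
- **Depth:** the jaw tips were at z ≈ 0.117 m, about 13 mm below the card's edge.
- **Centring:** the clip was within about 0.5 mm of the card's middle, along and across its width. Its turn of 6.2° matched the card's 6.0–6.4°, and the jaws had about 13 mm clear on each side.
- **Contact:** the tool force was near zero (about 1 N), and the cards and the other things in view looked unmoved.

**Where readings disagreed**
- **Card angle:** the very last depth fit of the card edge gave 6.8° and an x position about 0.7 mm off. Some clip points probably got into that fit, so I went by the earlier, cleaner readings.
- **Grip width:** the gripper read 19–20 mm, although the handles should be 22 mm at the stop. The wrist camera still showed the jaws fully open.

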